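Shake out the loose prism mount

ROBOT

A 6-joint arm with a two-finger parallel gripper is mounted at the origin on the work surface. World frame = base frame: x ahead of the robot, y to its left, z up, the work surface at z = 0. Lengths are in m, angles in rad, forces in N, time in s.
With the tool pointing down it reaches from about 0.4 to 0.925 m from the base axis. Payload 12.5 kg.
Tool frame: the origin (TCP) lies midway between the tips of the shut fingers; the grasp point (between the pads) lies 19 mm behind it; x points along the fingers, y is the direction in which the jaws open and shut, and the axes are right-handed (so a half turn about x gives the same grasp; the last joint's range is limited). The gripper opens to 95 mm and grips with 3 to 60 N. Pads are 20 mm wide; open, the fingers measure 119 mm over their backs; the gripper's body (75 mm by 180 mm) begins 59 mm behind the grasp point.
Start: joints at [-1.387, 0.491, 1.559, -0, 1.092, -0.106], TCP at [0.179, -0.599, 0.215] pointing down, gripper open.
Joint ranges: [-3.1, 3.1], [-0.84, 2.19], [0.05, 2.79], [-1.13, 4.28], [0.06, 2.93], [-2.69, 2.69]. Speed limits (rad/s): [2.22, 2.22, 2.79, 3.14, 3.14, 3.14].

INTERFACE

Orientations are given as a unit quaternion [w, x, y, z].
In Python, from plant import ctrl gives the robot as it stands. Calls block until the motion is done:
- ctrl.goto(position, orientation): joint-space move of the TCP to a pose.
- ctrl.movel(position, rot=None, max_speed=0.15, f_stop=None): straight line of the TCP; rot=None keeps the orientation; max_speed is the mean speed in m/s. With f_stop (N) it stops when the force on the tool has changed by that much, and returns True; else False.
- ctrl.move_joints(angles): joint-space move.
- ctrl.gripper_to(opening, force=None): opening from 0.0 (shut) to 1.0 (fully open); force is the grip in N (None keeps the last); returns when the fingers have stopped.
- ctrl.dwell(seconds).
- ctrl.solve_ik(position, orientation): joint angles nearest the present ones, or None.
- ctrl.observe(): the state.
- ctrl.grab_frame(name): name is "scene" or "top" or "wrist"; returns a dict with "frame" (400x640x3 uint8, red, green, blue), "fx", "fy", "cx", "cy" (pixels), "T" (4x4, takes a point from camera to world coordinates). Camera axes: x right, y up, looking along -z (the intrinsics and any distortion apply to the point x, -y, -z); pixel columns grow to the right and rows downward; lengths in m; the calibration is good to about 2 mm. A picture is of the moment at which its call begins. There is no depth.
A pose or a line that the arm cannot do raises ctrl.Unreachable and nothing moves.
- ctrl.sign_off(): hands the job in, once; it reports no verdict.
The state is a dict: "t": time; "qpos": joint angles; "joint_velocities": joint speeds; "tau": joint torques, N m; "position": TCP position; "orientation": TCP orientation; "contact_force": force on the tool from outside, world axes, zero at the start; "moment": the same for the moment, N m; "gripper_width": opening from 0.0 (shut) to 1.0 (fully open).
Only numpy, scipy, OpenCV 4.12 (cv2) and the standard library are available. Lean on these libraries where they do the work, as an engineer would, in place of code of your own. Each camera call takes 0.05 s, during which the arm holds its last target.

TASK

One of the three closed blue boxes on the bench has a steel prism mount that has come loose inside and topples over when shaken; by looks alone the boxes cannot be told apart. Pick the boxes up and shake them one at a time along their length until you find the one whose mount rattles and falls over, then set that one down flat in the orange repair tray, without dropping any box. The other two must end standing flat on the bench, outside the tray.

Things in the scene. Friction and masses are not known exactly. Their poses are not given: they have to be found in the camera images.
- box_a: Identical-looking closed box A: blue walls, black floor, clear flat lid that does not open, 100 mm long (its x), 56 mm wide (its y), 42 mm high, about 230 g in all. Origin at the centre of its underside, z up. It starts flat on the bench; grip it by its two long sides (across y), from above. Inside, seen through the lid, a silver steel prism mount with a white prism stands near the middle.
- box_b: Identical-looking closed box B: blue walls, black floor, clear flat lid that does not open, 100 mm long (its x), 56 mm wide (its y), 42 mm high, about 230 g in all. Origin at the centre of its underside, z up. It starts flat on the bench; grip it by its two long sides (across y), from above. Inside, seen through the lid, a silver steel prism mount with a white prism stands near the middle.
- box_c: Identical-looking closed box C: blue walls, black floor, clear flat lid that does not open, 100 mm long (its x), 56 mm wide (its y), 42 mm high, about 230 g in all. Origin at the centre of its underside, z up. It starts flat on the bench; grip it by its two long sides (across y), from above. Inside, seen through the lid, a silver steel prism mount with a white prism stands near the middle.
- mount_a (a joint): Lean (rad) of the mount in box A: at 0 it stands in its seat, near 1.3 it has fallen over to the box's +x. All start below 0.02. Sound mounts never move. The loose one (just one of three) falls over, and stays down, when its box is shaken briskly to and fro along its x (40 mm strokes, over 2 m/s2) or tipped 10 degrees, +x end down.
- mount_b (a joint): Lean (rad) of the mount in box B: at 0 it stands in its seat, near 1.3 it has fallen over to the box's +x. All start below 0.02. Sound mounts never move. The loose one (just one of three) falls over, and stays down, when its box is shaken briskly to and fro along its x (40 mm strokes, over 2 m/s2) or tipped 10 degrees, +x end down.
- mount_c (a joint): Lean (rad) of the mount in box C: at 0 it stands in its seat, near 1.3 it has fallen over to the box's +x. All start below 0.02. Sound mounts never move. The loose one (just one of three) falls over, and stays down, when its box is shaken briskly to and fro along its x (40 mm strokes, over 2 m/s2) or tipped 10 degrees, +x end down.
- tray: Shallow orange repair tray, fixed to the bench, 210 mm (its x) by 160 mm (its y) outside; floor top 8 mm above the bench, rim 5 mm thick and rising to 18 mm above the bench. Origin at the centre of its underside, on the bench.
Not all that is in view belongs to the job. Leave any green look-alike of the box_c alone.

How it is judged:
By the outcome, as a careful person would: the job done as asked, in the order asked, and still so for the second after the job is handed in, with the robot touching nothing.
It also fails if it takes over 72 s, if anything falls off the work surface, if the arm or the gripper's body presses on something with over 40 N, if the wrist force passes 120 N, or if a joint passes its speed limit or range.

## Working session

There is one attempt and no reset: what is moved stays moved. The work goes in short steps, each a Python script; the robot and the scene stay as the last script left them, time stands still between calls to the robot, and variables do not carry over. Pictures are saved under pics/ and viewed, and the job is handed in when it is done.

```bash
ls; mkdir -p pics; python3 - <<'E'
from plant import ctrl
import cv2
for n in("scene","top","wrist"):
    f=ctrl.grab_frame(n); cv2.imwrite(f"pics/{n}0.png",f["frame"][:,:,::-1]); print(n,f["fx"],f["fy"],f["cx"],f["cy"],[k for k in f]);print(f["T"])
o=ctrl.observe();print(o)
E
```

```text
pics
scene 506.34454126258277 506.34454126258277 321.7518989520267 204.41874316122207 ['frame', 'fx', 'fy', 'cx', 'cy', 'T']
[[ 0.85014781 -0.33527736  0.40600221  0.88562244]
 [ 0.52629101  0.51716729 -0.67494871 -0.68201588]
 [ 0.01632396  0.78748148  0.6161221   0.69567502]
 [ 0.          0.          0.          1.        ]]
top 486.02185646650605 486.02185646650605 321.5888028316152 198.13342116052974 ['frame', 'fx', 'fy', 'cx', 'cy', 'T']
[[ 0.01180355  0.9982671  -0.05764958  0.40603087]
 [-0.99968012  0.01307067  0.02165229  0.04606908]
 [ 0.02236828  0.05737556  0.99810205  0.97875657]
 [ 0.          0.          0.          1.        ]]
wrist 295.07998296456714 295.07998296456714 323.05567851167064 194.24025908713023 ['frame', 'fx', 'fy', 'cx', 'cy', 'T']
[[ 0.28533396  0.91474516  0.28605213  0.25931617]
 [-0.95842741  0.27270185  0.0839679  -0.57551396]
 [-0.00119771 -0.29811909  0.95452793  0.38504938]
 [ 0.          0.          0.          1.        ]]
{'t': 0.15, 'qpos': array([-1.38657773e+00,  4.91378776e-01,  1.55927377e+00,  8.09596848e-06,
        1.09169553e+00, -1.05607824e-01]), 'joint_velocities': array([ 0.00070812, -0.00094143, -0.00060166,  0.00010607,  0.00083796,
       -0.00033803]), 'tau': array([ 1.98431931e-03, -6.12895775e+01, -2.58277524e+01,  6.93300809e-02,
        4.73454490e-02, -6.85210966e-05]), 'position': array([ 0.17860597, -0.59877115,  0.21423457]), 'orientation': array([-0.10184256, -0.69968738, -0.10237651,  0.6997033 ]), 'contact_force': array([-0.57334806, -1.59711112,  0.42009526]), 'moment': array([ 0.10156725, -0.03453934,  0.01236141]), 'gripper_width': 1.0011289530030814}
```

View pics/top0.png

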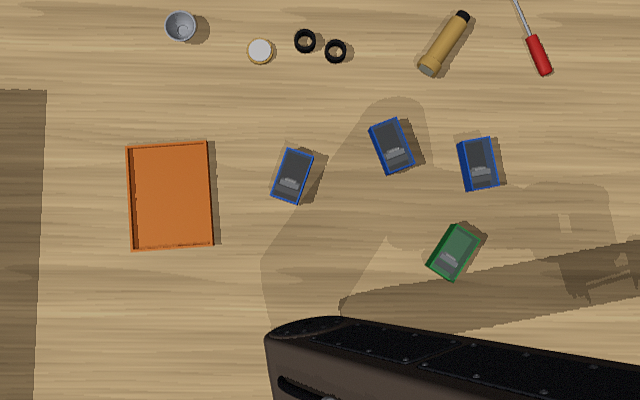

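View pics/scene0.png

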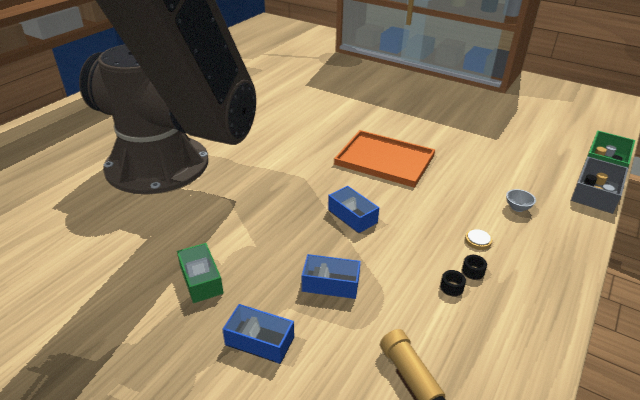

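View pics/wrist0.png

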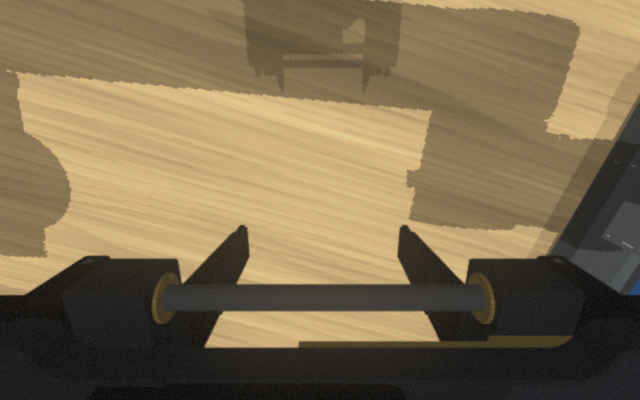

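Top view: candidates are three blue boxes at px (292,176), (392,147) and (480,164). A green look-alike is at (455,251), to be left alone. The orange tray is at (170,195). I'll enlarge the crop to confirm.

```bash
python3 - <<'E'
import cv2
i=cv2.imread("pics/top0.png")[105:290,260:520]
cv2.imwrite("pics/crop0.png",cv2.resize(i,None,fx=3,fy=3,interpolation=cv2.INTER_CUBIC))
E
```

```text
(no output)
```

View pics/crop0.png

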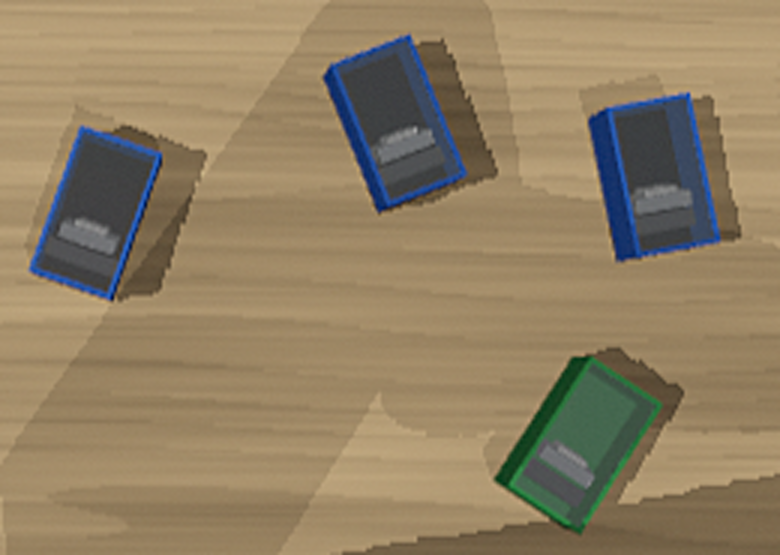

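Confirmed: three blue boxes, and the green one differs in floor and wall colour. All mounts stand near the lower (world −x) end. Next I'll measure the poses.

```bash
cat > h.py <<'E'
from plant import ctrl
import numpy as np, cv2
from scipy.spatial.transform import Rotation as Rn
def snap(cam,name):
    f=ctrl.grab_frame(cam); cv2.imwrite(f"pics/{name}.png",f["frame"][:,:,::-1]); return f
def cast(f,px,z):
    px=np.asarray(px,float).reshape(-1,2); T=f["T"]
    d=np.c_[(px[:,0]-f["cx"])/f["fx"],-(px[:,1]-f["cy"])/f["fy"],-np.ones(len(px))]@T[:3,:3].T
    o=T[:3,3]; return (o+d*((z-o[2])/d[:,2])[:,None])[:,:2]
def blobs(f,lo,hi,amin=300):
    hsv=cv2.cvtColor(f["frame"],cv2.COLOR_RGB2HSV)
    m=cv2.inRange(hsv,np.array(lo),np.array(hi)); m=cv2.morphologyEx(m,cv2.MORPH_CLOSE,np.ones((3,3)))
    cs,_=cv2.findContours(m,cv2.RETR_EXTERNAL,cv2.CHAIN_APPROX_NONE)
    return [cv2.convexHull(c)[:,0] for c in cs if cv2.contourArea(cv2.convexHull(c))>amin]
def pose(f,hull,z,L,W):
    """rect of hull on plane z; trims excess (visible outer wall) on camera side"""
    p=cast(f,hull,z); (c,s,a)=cv2.minAreaRect((p*1000).astype(np.float32))
    c=np.array(c)/1000; s=np.array(s)/1000; a=np.radians(a)
    if s[0]<s[1]: a+=np.pi/2; s=s[::-1]
    if np.cos(a)<0: a+=np.pi
    u=np.array([np.cos(a),np.sin(a)]); v=np.array([-u[1],u[0]]); o=f["T"][:2,3]
    c2=c.copy()
    for d,ex in((u,s[0]-L),(v,s[1]-W)):
        c2+=d*np.sign((c-o)@d)*ex/2
    return c2,(a+np.pi/2)%np.pi-np.pi/2,s
def quat(yaw):  # tool down, tool z along yaw
    c,s=np.cos(yaw),np.sin(yaw)
    M=np.array([[0,-s,c],[0,c,s],[-1,0,0]])
    q=Rn.from_matrix(M).as_quat(); return q[[3,0,1,2]]
def best(pos,yaw):
    out=[]
    for k in(0,np.pi):
        q=ctrl.solve_ik(pos,quat(yaw+k))
        if q is not None: out.append((abs(q[5]),yaw+k,q))
    return sorted(out,key=lambda t:t[0])
E
python3 - <<'E'
from h import *
f=snap("top","top1")
for h in blobs(f,(105,120,40),(130,255,255)):
    c,a,s=pose(f,h,.042,.1,.056); print("box",h.mean(0).round(),c.round(4),round(a,3),s.round(4))
    for b in best([*c,.12],a): print("   ",round(b[1],2),np.round(b[2],2))
for h in blobs(f,(5,150,80),(15,255,255),3000):
    c,a,s=pose(f,h,.018,.21,.16); print("tray",c,a,s)
    for b in best([*c,.12],a): print("   ",round(b[1],2),np.round(b[2],2))
print(Rn.from_quat(np.roll(ctrl.observe()["orientation"],-1)).as_matrix().round(2), ctrl.observe()["t"])
E
```

```text
box [291. 174.] [0.5039 0.0846] -0.326 [0.1001 0.0569]
    -0.33 [ 0.04  0.46  1.94 -0.    0.75 -1.21]
    2.82 [ 0.04  0.46  1.94 -0.    0.75  1.93]
box [474. 165.] [ 0.533  -0.2842] 0.204 [0.0992 0.0689]
    3.35 [-0.6   0.57  1.71 -0.    0.86  0.77]
    0.2 [-0.6   0.57  1.71 -0.    0.86 -2.37]
box [389. 141.] [ 0.5658 -0.1116] 0.393 [0.0996 0.0627]
    3.53 [-0.31  0.54  1.78 -0.    0.83  0.87]
    0.39 [-0.31  0.54  1.78 -0.    0.83 -2.27]
tray [0.46274478 0.32711495] 0.08814084496461683 [0.20900961 0.1634762 ]
    0.09 [ 0.5   0.52  1.8  -0.    0.82 -1.16]
    3.23 [ 0.5   0.52  1.8  -0.    0.82  1.98]
[[-0.    0.29 -0.96]
 [ 0.   -0.96 -0.29]
 [-1.   -0.   -0.  ]] 0.2
```

```bash
cat >> h.py <<'E'
ZG=0.009
def pick(c,yaw,tag):
    q=quat(yaw)
    ctrl.goto([*c,.10],q); 
    if ctrl.movel([*c,ZG],max_speed=.2,f_stop=15): print("CONTACT")
    ctrl.gripper_to(0.3,force=35); print("grip width",ctrl.observe()["gripper_width"]*95)
    ctrl.movel([*c,.085],max_speed=.15); print("after lift",ctrl.observe()["gripper_width"]*95)
    snap("wrist",f"w_{tag}_pre")
def shake(c,yaw,tag,v=.2,n=3):
    u=np.array([np.cos(yaw),np.sin(yaw)]); P=lambda k:[*(np.array(c)+k*u),.085]
    for i in range(n):
        ctrl.movel(P(.02),max_speed=v); ctrl.movel(P(-.02),max_speed=v)
    ctrl.movel(P(0),max_speed=v)
    o=ctrl.observe(); print(o["t"],o["gripper_width"]*95,o["contact_force"].round(2),o["moment"].round(3))
    for k in("wrist","scene","top"): snap(k,f"{k[0]}_{tag}_post")
E
python3 - <<'E'
from h import *
c,y=[.533,-.2842],.204+np.pi
pick(c,y,"c"); o=ctrl.observe(); print(o["t"],o["contact_force"].round(2),o["moment"].round(3))
for k in("scene","top"): snap(k,f"{k[0]}_c_pre")
E
python3 - <<'E'
import cv2,numpy as np
a=[cv2.imread(f"pics/{k}_c_pre.png") for k in "wst"]
cv2.imwrite("pics/m1.png",np.vstack([a[0][:,:,:],]))
E
```

```text
grip width 55.894202535362346
after lift 55.64168791813584
4.0 [-0.43 -0.29 -2.39] [ 0.005 -0.015  0.024]
```

View pics/w_c_pre.png

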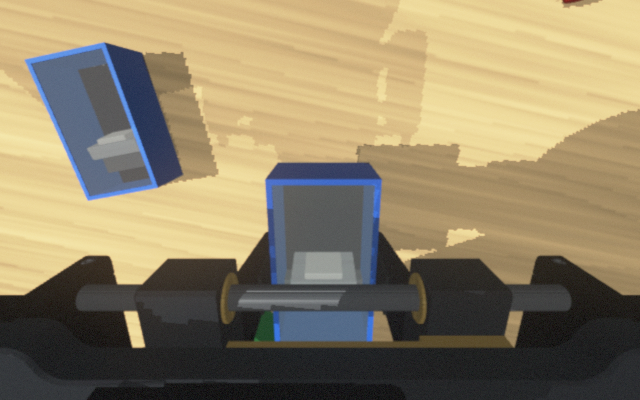

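View pics/s_c_pre.png

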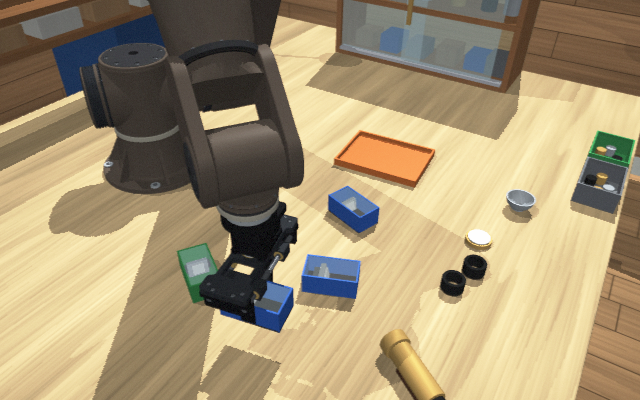

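The wrist camera shows the held box at columns 268–380, with its mount standing at about (323,268). That makes it a good witness, so I'll shake now.

```bash
python3 - <<'E'
from h import *
c,y=[.533,-.2842],.204+np.pi
shake(c,y,"c")
a,b=[cv2.imread(f"pics/w_c_{k}.png")[140:350,220:430] for k in("pre","post")]
cv2.imwrite("pics/cmp_c.png",cv2.resize(np.hstack([a,b]),(800,400)))
E
```

```text
6.35 55.98438654498461 [ 0.75 -0.9  -2.38] [ 0.018 -0.049  0.032]
```

View pics/cmp_c.png

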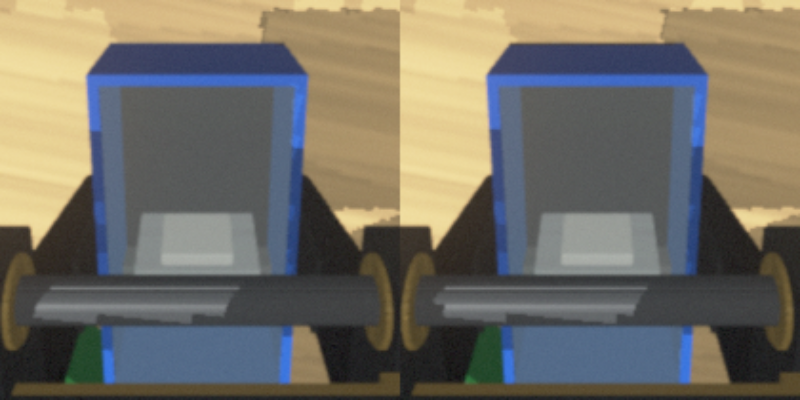

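Mount unmoved. I'll check that the strokes really were full and brisk with a second, logged and slightly faster shake.

```bash
cat >> h.py <<'E'
def shake2(c,yaw,tag,v=.28,n=3,a=.025):
    u=np.array([np.cos(yaw),np.sin(yaw)]); L=[]
    def go(k):
        ctrl.movel([*(np.array(c)+k*u),.085],max_speed=v); o=ctrl.observe()
        L.append((round(o["t"],2),round(float((o["position"][:2]-c)@u)*1000,1),round(float(o["contact_force"][:2]@u),1)))
    for i in range(n): go(a); go(-a)
    go(0); print(L)
    print("width",ctrl.observe()["gripper_width"]*95)
    snap("wrist",f"w_{tag}_post")
    x,b=[cv2.imread(f"pics/w_{tag}_{k}.png")[140:350,220:430] for k in("pre","post")]
    cv2.imwrite(f"pics/cmp2_{tag}.png",cv2.resize(np.hstack([x,b]),(800,400)))
E
python3 - <<'E'
from h import *
shake2([.533,-.2842],.204+np.pi,"c")
E
```

```text
[(6.75, 25.4, -0.7), (7.08, -26.5, 0.5), (7.4, 26.1, 1.3), (7.72, -26.3, 0.9), (8.05, 26.2, -0.2), (8.38, -26.3, -0.2), (8.62, 1.3, -0.5)]
width 55.91531990267479
```

View pics/cmp2_c.png

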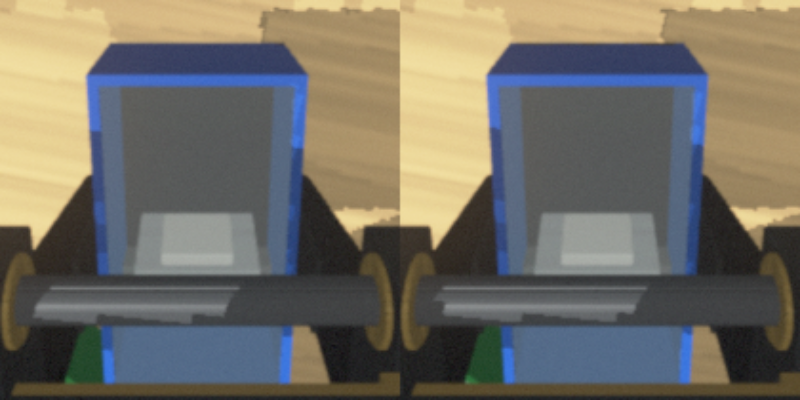

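The strokes were 52 mm in at most 0.32 s, well over 2 m/s², and the mount at (600,240) in the crop did not move. This box is sound, so I'll set it back and shake the middle one.

```bash
cat >> h.py <<'E'
def put(c,z=ZG+.0005):
    print("stop",ctrl.movel([*c,z],max_speed=.1,f_stop=8), ctrl.observe()["position"].round(4))
    ctrl.gripper_to(0.85); ctrl.movel([*c,.10],max_speed=.2); print("t",ctrl.observe()["t"])
E
python3 - <<'E'
from h import *
put([.533,-.2842])
c,y=[.5658,-.1116],.393+np.pi
pick(c,y,"b"); shake2(c,y,"b"); print(ctrl.observe()["t"])
E
```

```text
stop True [ 0.5324 -0.2836  0.009 ]
t 10.6833
grip width 55.782647772431076
after lift 55.87599658639479
[(13.52, 26.1, -0.1), (13.84, -26.0, 0.6), (14.17, 26.3, -0.7), (14.49, -26.1, -0.4), (14.82, 26.2, 0.7), (15.14, -26.2, 0.7), (15.39, 1.3, -0.4)]
width 55.666338817476564
15.4417
```

View pics/cmp2_b.png

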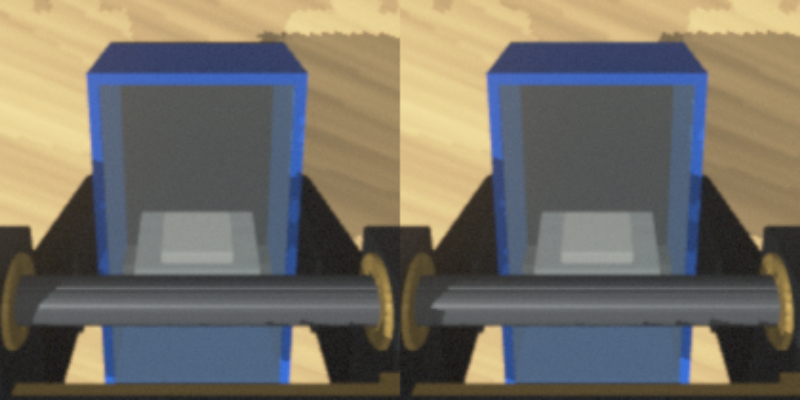

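View pics/w_b_post.png

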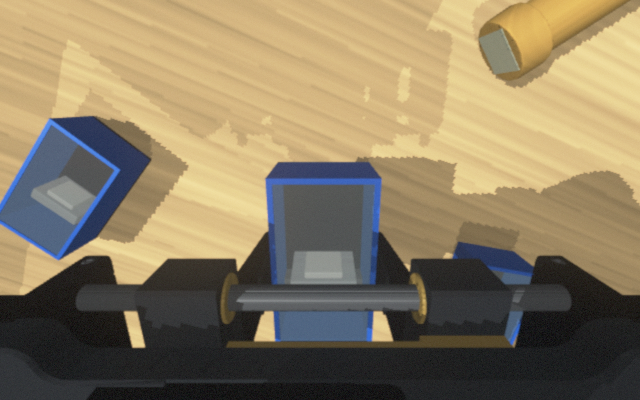

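The middle box's mount is unmoved too. I'll set it back and shake the left box rather than infer it.

```bash
python3 - <<'E'
from h import *
put([.5658,-.1116])
c,y=[.5039,.0846],-.326+np.pi
pick(c,y,"a"); shake2(c,y,"a"); print(ctrl.observe()["t"])
E
```

```text
stop True [ 0.5651 -0.1112  0.0093]
t 17.45
grip width 55.86194700804287
after lift 56.05861680757034
[(20.55, 26.3, 0.0), (20.88, -26.2, 0.4), (21.2, 26.5, -0.5), (21.52, -26.3, 0.4), (21.85, 26.4, -0.3), (22.18, -26.4, 0.2), (22.43, 1.4, -0.5)]
width 55.810252365141466
22.475
```

View pics/cmp2_a.png

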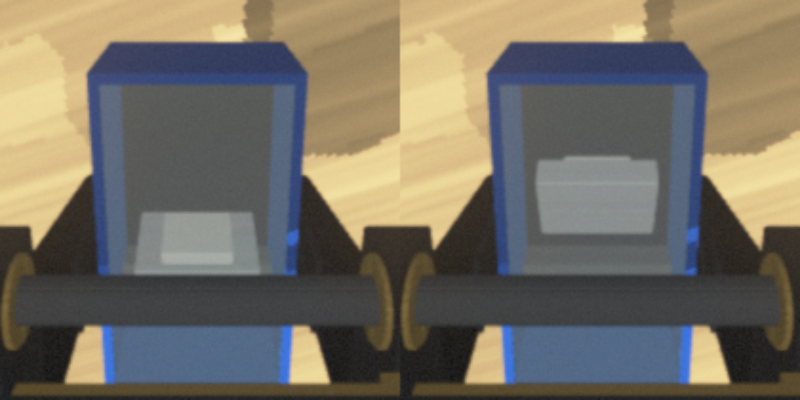

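The mount moved from (197,240) to (597,195) in the crop: it has fallen over toward the far end. This is the loose one, so it goes in the tray.

```bash
python3 - <<'E'
from h import *
c=[.4627,.3271]; y=.088+np.pi
ctrl.movel([.5039,.0846,.11],max_speed=.15)
ctrl.movel([*c,.11],rot=quat(y),max_speed=.15)
print("stop",ctrl.movel([*c,ZG+.0085],max_speed=.08,f_stop=6),ctrl.observe()["position"].round(4))
ctrl.gripper_to(0.8); ctrl.movel([*c,.15],max_speed=.2)
ctrl.move_joints([-1.387,.491,1.559,0,1.092,-.106])
f=snap("top","top_end"); snap("scene","scene_end"); o=ctrl.observe(); print(o["t"],o["contact_force"].round(2))
for h in blobs(f,(105,120,40),(130,255,255)):
    c,a,s=pose(f,h,.042,.1,.056); print(h.mean(0).round(),c.round(4),round(a,3),s.round(4))
E
```

```text
stop True [0.4624 0.3269 0.0176]
30.6 [-0.01 -0.86  0.36]
[167. 195.] [0.4627 0.3305] 0.087 [0.1003 0.0661]
[475. 162.] [ 0.5319 -0.2819] 0.208 [0.099 0.069]
[390. 146.] [ 0.5643 -0.1102] 0.394 [0.0995 0.0627]
```

View pics/top_end.png

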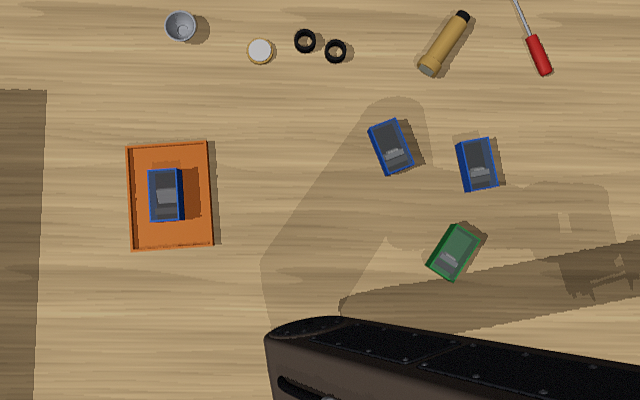

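View pics/scene_end.png

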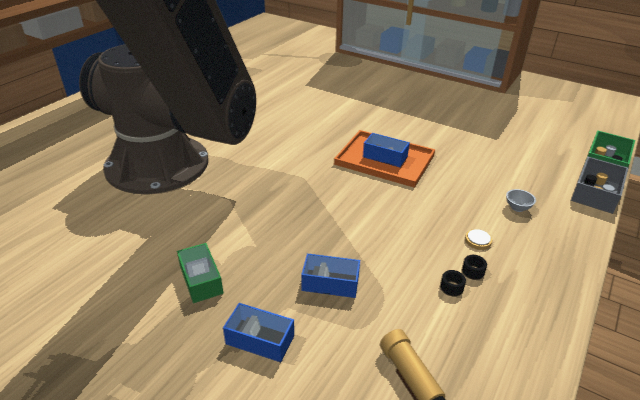

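The loose box lies flat and centred in the tray at (167,195). The two sound boxes stand flat at (390,146) and (475,162), the green one is untouched, and the arm is clear. Handing in.

```bash
python3 -c "
from plant import ctrl
ctrl.sign_off(); print(ctrl.observe()['t'])"
```

```text
the job is handed in; nothing more can be done
the job is handed in; nothing more can be done
```

The box with the loose mount is flat in the orange repair tray, and I handed the job in at about 31 s of the 72 s allowed.

- **Shaking:** I lifted each blue box and shook it along its length with strokes of about 52 mm, each taking at most 0.33 s, which is well over 2 m/s². In the wrist camera, the right and middle boxes' mounts did not move. The left box's mount fell over.
- **Placing:** The two sound boxes went back where they stood, with positions changed by at most about 2 mm. The left box was set down in the tray when contact was felt. Nothing was dropped, judging by a steady grip width of about 56 mm throughout.
- **Last checks:** The final pictures show the loose box flat inside the tray rim. The sound boxes stand flat on the bench outside the tray, the green box is where it was, and the arm is back at its start pose, clear of everything.
- **Small disagreement:** The camera put the box in the tray 3.5 mm off in y from where I commanded it. That measurement used the wrong plane: the lid of the box in the tray is 8 mm higher than assumed. The box has centimetres of clearance to the rim, so it does not matter.

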